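# Open the child-proof bottle in the medicine box

## Robot

A 7-joint arm with a two-finger parallel gripper is mounted at the origin on the work surface; the furniture and walls round the work are solid. World frame = base frame: x ahead of the robot, y to its left, z up, the work surface at z = 0. Lengths are in m, angles in rad, forces in N, time in s.
With the tool pointing down it reaches from about 0.425 to 0.875 m from the base axis. Payload 8.4 kg.
Tool frame: the origin (TCP) lies at the very end of the fingers, on their centre line; the grasp point (between the pads) lies 19 mm behind it; z points along the fingers, y is the line along which they close (so a half turn about z gives the same grasp; the last joint's range is limited). The gripper opens to 87 mm and grips with 3 to 60 N. Pads are 19 mm wide; open, the fingers measure 117 mm over their backs; the gripper's body (75 mm by 190 mm) begins 51 mm behind the grasp point.
Start: joints at [-1.337, 0.333, 0.04, 1.465, -0.013, 1.343, -0.059], TCP at [0.212, 0.614, 0.223] pointing down, gripper open.
Joint ranges: [-2.58, 2.58], [-0.38, 2.09], [-1.3, 1.39], [0.25, 2.4], [-1.5, 4.64], [0.08, 2.09], [-2.65, 2.65]. Speed limits (rad/s): [2.22, 2.22, 2.79, 2.79, 3.14, 3.14, 3.14].

## Interface

Orientations are given as a rotation vector (axis times angle).
In Python, from rig import robot, grab_frame, get_calibration, ticket gives the robot as it stands.
- The arm moves only by the tool arm_command, never from a script. Its argument "targets" is a list of rows, each an object with "xyz": the shift along the tool's x, y, z in cm, a list of three; "angular": the turn, a rotation vector about the tool's x, y, z in rad, a list of three; "hand": the finger opening in cm, from 0 to 8.7. A call has 1 to 8 rows; each row shifts and turns the commanded pose from where the row before left it, along the tool's axes as they then stand; what a row does not reach is not made up. A row lasts 1/12 s, in which the tool goes at most 41.7 mm and 7.16 degrees, less where a joint would pass 70% of its speed; a pose out of reach is approached as far as the arm can. A call with a gripper value outside its range is refused whole. The fingers move at their own pace and stop on an object; "grip_force" is the grip in N (left out, the last holds). Time passes only in rows, so rows that do not move let the fingers close. It gives the time, the measured TCP pose, the force, the opening and the grip force at its end, in the units of the state.
- robot.read_state(): the state, without advancing time (a new reading comes with each control period).
- grab_frame(name): name is "scene" or "top"; returns (picture, depth): 400x640x3 uint8, blue, green, red; 400x640 float32, m along the optical axis (not along the pixel's ray), 0 where there is no reading.
- get_calibration(name): a dict with "fx", "fy", "cx", "cy" (pixels), "k1" (the pictures are not rectified: a ray, as slopes to the right and down, at radius r is drawn at 1 + k1 r^2 times it, then the intrinsics apply), "camera_from_world" (4x4, takes a point from world to camera coordinates). Camera axes: x right, y up, looking along -z (the intrinsics and any distortion apply to the point x, -y, -z); pixel columns grow to the right and rows downward; lengths in m; the calibration is good to about 2 mm. A picture is of the moment at which its call begins. get_calibration takes no time and is no camera call.
- ticket.hand_in(): hands the job in; it is judged then, once.
The state is a dict: "time_s": time; "joint_pos": joint angles; "dq": joint speeds; "tau": joint torques, N m; "position": TCP position; "tool_rot": TCP orientation; "ft_force": force on the tool from outside, world axes, zero at the start; "wrist_torque": the same for the moment, N m; "width": finger opening in m; "finger_force": force on a finger pad.
Only numpy, scipy, OpenCV 4.12 (cv2) and the standard library are available. Lean on these libraries where they do the work, as an engineer would, in place of code of your own. Each camera call takes 0.05 s, during which the arm holds its last target. There are 200 camera calls.

## Task

Open the child-proof tablet bottle kept in the medicine box: take the box's loose green lid by its white grip, tip its front edge up, lift it off and lay it flat on the worktop beside the box. Then push the bottle's white safety cap right down against its spring before turning it, turn it anticlockwise while it is down until it is free, and lift it straight up, leaving the bottle standing in its pocket. Finish still holding the cap, level and still, about 5 to 10 cm above the bottle, and leave the other things where they stand.

Things in the scene. Friction and masses are not known exactly. Their poses are not given: they have to be found in the camera images.
- medbox: White open-topped plastic medicine box, green cross on its front (-x) side, 136 (x) x 180 (y) x 88 mm high, walls 3 mm, inner floor 3 mm up; stands firm, does not move. Origin: centre of its underside; x points to its back, y to its left, z up. Dividers 30 mm high make a square 48 mm pocket for the bottle; two flat tablet strips lie to the right (-y) of it.
- pocket (a point): Centre of the bottle pocket's floor: 26 mm to the left (+y) of the box's middle, 3 mm above the worktop.
- lid: Loose green lid, 142 (x) x 186 (y) mm, a 3 mm plate lying on the box's rim; 6 mm ribs under it, inside the walls, locate it with 1.5 mm of play each way. 0.1 to 0.2 kg; nothing latches. Origin: centre of the plate's underside (88 mm above the worktop when on the box, 6 mm when laid flat on the worktop); axes as the box's.
- lid_grip (a point): Point on the lid's white grip bar, 24 mm above the plate's underside (50 mm in front of the lid's centre). The bar is 12 mm thick (x), 44 mm long (y) and stands 24 mm above the plate's upper face, so this point is 3 mm under its top; fingers pinch it from above across its 12 mm, tips kept above the plate.
- lid_rear (a point): Middle of the lid's back, on the plate's underside where it bears on the rim, 68 mm behind its centre and 3 mm in from the edge: the lid tips about this line.
- bottle: Square amber tablet bottle, 45 x 45 mm, shoulder 46 mm above its base, round neck 28 mm wide up to 69.5 mm. It stands loose in the pocket, hidden until the lid is off; the pocket stops it turning more than a few degrees. Origin: centre of its base; axes as the box's at the start. 0.1 to 0.2 kg.
- mouth (a point): Centre of the bottle's mouth, on the top of its neck, 69.5 mm above its base.
- cap: White ribbed push-and-turn cap, 46 mm wide, 24 mm high, red arrows on top. Origin: centre of its lower edge, 57 mm above the bottle's base (11 mm above the shoulder) when locked; axes then as the bottle's. Inner lugs sit behind teeth on the neck: push it down, turn it anticlockwise (from above) 60 to 85 degrees while down, then it lifts off. Free from 45 degrees, stop at 135.
- cap_top (a point): Centre of the cap's top, 24 mm above its lower edge; 84 mm above the worktop when locked, 4 mm under the box's rim. Grip the cap by its sides with the fingertips at or above its lower edge, or they meet the bottle's shoulder when it is pushed down. Lifted while locked, it drags the bottle along.
- cap_spring (a joint): How far the cap is pushed down on the bottle, in m (a sprung disc inside the cap bears on the bottle's mouth): 0 locked and not pushed, 0.0065 fully down, negative when the cap is off. The cap turns only when 0.0035 or more down. It starts to give at 4 N, needs about 8 N at 3.5 mm and 12 N fully down, then is hard.
- glass: Bystander: small clear drinking glass, 50 mm wide, 59 mm high, behind the work. Origin: centre of its underside.
- mug: Bystander: orange mug, 78 x 110 x 101 mm high. Origin: centre of its underside.
- pill_case: Bystander: small blue pill case, 34 x 42 x 18 mm, lying to the left in front of the box. Origin: centre of its underside.
- carton: Bystander: pale carton with pictures of oranges, standing on edge, 27 x 106 x 60 mm. Origin: centre of its underside.
- remote: Bystander: black remote control, 167 x 46 x 19 mm, lying at the back on the right. Origin: centre of its underside.

How it is judged:
On the way, in this order (a step that is already met when the one before it is completed fails the run):
1. the lid is tipped: front edge up, its back edge still at the rim (angle between lid's own z axis and vertical above 0.12 rad and z of lid_rear in the frame of medbox below 0.103 m), for 0.05 s.
2. the lid lies flat on the worktop, let go (height (world z) of lid below 0.02 m and angle between lid's own z axis and vertical below 0.08 rad and contact force between lid and medbox below 0.1 N and contact force between the fingers and lid below 0.2 N), for 0.2 s.
3. the cap is held and pushed down on the bottle by 3.2 mm or more before it is turned (value of joint cap_spring above 0.0032 m and angle between the x axis of cap and the x axis of bottle, either way round below 0.35 rad and contact force between the fingers and cap above 1 N), for 0.1 s.
4. the cap is turned past the teeth, still on the bottle (angle between the x axis of cap and the x axis of bottle, either way round above 0.68 rad and z of cap in the frame of bottle below 0.068 m), for 0.05 s.
At the end, for the whole second after the job is handed in: The fingers hold the cap still and level (within 14 degrees), its lower edge 2 to 17 cm above the bottle's mouth and within 30 mm sideways, touching neither bottle nor box; the bottle stands upright on the floor of its pocket (within 10 mm); the lid lies flat on the worktop, let go and off the box (all of step 2 and z of cap in the frame of bottle between 0.092 and 0.24 m and horizontal distance between cap and mouth below 0.03 m and angle between cap's own z axis and vertical below 0.25 rad and linear speed of cap below 0.02 m/s and contact force between the fingers and cap above 1 N and contact force between cap and bottle below 0.05 N and contact force between cap and medbox below 0.05 N and angle between bottle's own z axis and vertical below 0.1 rad and distance between bottle and pocket below 0.01 m); the arm keeps its last pose, push and grip.
It fails at once if the bottle is lifted (over 20 mm) or tipped in its pocket (z of bottle in the frame of medbox above 0.023 m or angle between bottle's own z axis and vertical above 0.3 rad).
It fails at once if a bystander is moved more than 3 cm (distance of any of glass, mug, pill_case, carton, remote from where it was at the start of the episode above 0.03 m).
It also fails if it takes over 51 s, if anything falls off the work surface, if the arm or the gripper's body presses on something with over 40 N, if the wrist force passes 120 N, or if a joint passes its speed limit or range.

## Working session

There is one attempt and no reset: what is moved stays moved. The work goes in short steps, Python scripts to look and compute and a tool call to move; the robot and the scene stay as the last step left them, time stands still between calls to the robot, and variables do not carry over. Pictures are saved under pics/ and viewed, at most 10 in all, crops included, and the job is handed in when it is done.

Besides the shell and the picture viewer there is one more tool, called after "Call:" as name(argument=value, ...) on one line, values as JSON. arm_command: Moves the arm, as the interface text tells. Its arguments: {"type":"object","properties":{"targets":{"type":"array","items":{"type":"object","properties":{"xyz":{"type":"array","items":{"type":"number"}},"angular":{"type":"array","items":{"type":"number"}},"hand":{"type":"number"}}}},"grip_force":{"type":"number"}},"required":["targets"]}

```bash
mkdir -p pics
cat > h.py <<'E'
import numpy as np, cv2
from rig import robot, grab_frame, get_calibration, ticket
from scipy.spatial.transform import Rotation as R
def und(c,u,v):
    p=np.array([(u-c['cx'])/c['fx'],(v-c['cy'])/c['fy']]);q=p.copy()
    for _ in range(20): q=p/(1+c['k1']*(q@q))
    return q
def ray(name,u,v):
    c=get_calibration(name);T=np.linalg.inv(np.array(c['camera_from_world']))
    q=und(c,u,v);return T[:3,3],T[:3,:3]@np.array([q[0],-q[1],-1])
def at_z(name,u,v,z):
    o,d=ray(name,u,v);return o+d*(z-o[2])/d[2]
def at_d(name,u,v,dep):
    o,d=ray(name,u,v);return o+d*dep
E
python3 - <<'E'
from h import *
s=robot.read_state();print({k:np.round(v,3) for k,v in s.items()})
for n in('scene','top'):
    p,d=grab_frame(n);cv2.imwrite(f'pics/{n}0.png',p);np.save(f'{n}0.npy',d)
    c=get_calibration(n);print(n,{k:np.round(v,3).tolist() for k,v in c.items()})
E
```

```text
{'time_s': np.float64(0.0), 'joint_pos': array([-1.337,  0.334,  0.04 ,  1.466, -0.013,  1.343, -0.058]), 'dq': array([ 0.   , -0.001, -0.001, -0.   , -0.   , -0.001,  0.   ]), 'tau': array([-0.0000e+00, -6.5635e+01,  1.3350e+00, -4.0380e+01, -6.0000e-02,
        4.5000e-02,  0.0000e+00]), 'position': array([0.212, 0.614, 0.222]), 'tool_rot': array([-5.200e-01, -3.098e+00,  3.000e-03]), 'ft_force': array([ 0.688,  0.307, -0.272]), 'wrist_torque': array([ 0.045, -0.029, -0.01 ]), 'finger_force': np.float64(0.0), 'width': np.float64(0.087)}
scene {'fx': 468.743, 'fy': 468.743, 'cx': 327.841, 'cy': 195.376, 'k1': -0.108, 'camera_from_world': [[-0.707, 0.707, 0.006, 0.271], [-0.615, -0.619, 0.489, 0.374], [0.349, 0.342, 0.872, -1.754], [0.0, 0.0, 0.0, 1.0]]}
top {'fx': 422.311, 'fy': 422.311, 'cx': 322.504, 'cy': 202.228, 'k1': -0.051, 'camera_from_world': [[0.028, -1.0, 0.008, 0.118], [0.986, 0.029, 0.166, -0.569], [-0.166, 0.004, 0.986, -1.076], [0.0, 0.0, 0.0, 1.0]]}
```

View pics/scene0.png

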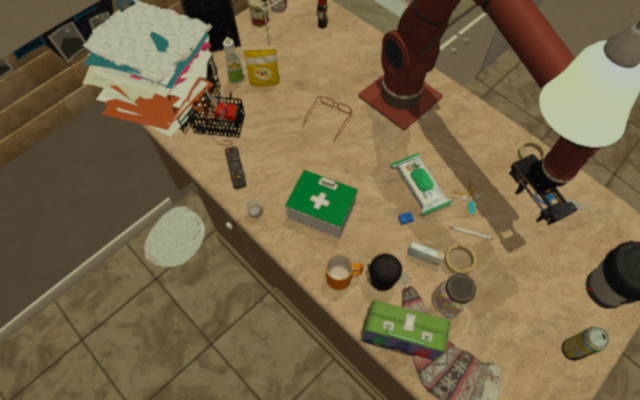

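View pics/top0.png

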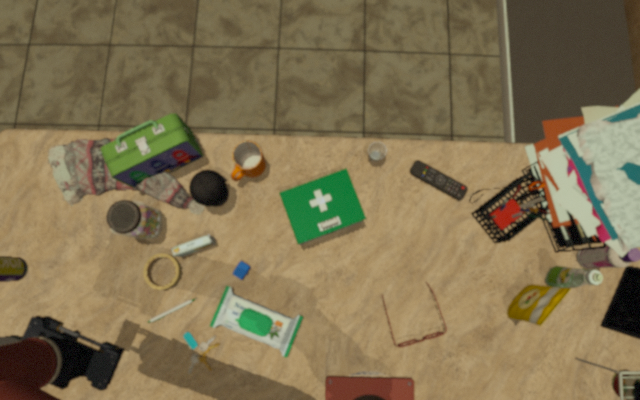

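The robot base is at the bottom of the top view. The lid sits at about (322,207), with its grip at (329,223). I'll enlarge this area.

Run:
```python
from h import *
p=cv2.imread('pics/top0.png');cv2.imwrite('pics/top0c.png',cv2.resize(p[150:270,270:390],None,fx=5,fy=5,interpolation=cv2.INTER_CUBIC))
hsv=cv2.cvtColor(p,cv2.COLOR_BGR2HSV);m=cv2.inRange(hsv,(60,120,60),(90,255,255));m[:, :270]=0;m[:,380:]=0;m[:150]=0;m[260:]=0
cs,_=cv2.findContours(m,cv2.RETR_EXTERNAL,cv2.CHAIN_APPROX_NONE);c=max(cs,key=cv2.contourArea)
W=np.array([at_z('top',u,v,0.090)[:2] for u,v in c[:,0]],np.float32)
r=cv2.minAreaRect(W);print(r);print(cv2.boxPoints(r))
d=np.load('top0.npy');print([ (at_d('top',u,v,d[v,u]).round(3)).tolist() for u,v in((300,200),(340,190),(329,223),(250,230))])
for n,(u,v) in dict(mug=(247,160),glass=(376,153),pill=(242,270),carton=(193,245),remote=(438,180),wipes=(217,318),wipeR=(302,318),wipeT=(228,290),glasses1=(383,292),glasses2=(430,282),edge=(322,135),ball=(209,188)).items(): print(n,at_z('top',u,v,0.02).round(3), at_d('top',u,v,d[v,u]).round(3))
```

```text
((0.5492770075798035, 0.13573570549488068), (0.13898390531539917, 0.1803075224161148), 21.924179077148438)
[[0.45114926 0.19342259]
 [0.5184723  0.02615512]
 [0.6474048  0.07804883]
 [0.5800817  0.2453163 ]]
[[0.562, 0.193, 0.091], [0.591, 0.091, 0.092], [0.502, 0.118, 0.116], [0.49, 0.33, 0.005]]
mug [0.682 0.347 0.02 ] [0.686 0.35  0.007]
glass [ 0.713 -0.01   0.02 ] [ 0.716 -0.011  0.013]
pill [0.381 0.343 0.02 ] [0.381 0.344 0.019]
carton [0.443 0.479 0.02 ] [0.441 0.467 0.062]
remote [ 0.642 -0.183  0.02 ] [ 0.642 -0.183  0.02 ]
wipes [0.255 0.402 0.02 ] [0.255 0.401 0.025]
wipeR [0.262 0.18  0.02 ] [0.262 0.18  0.018]
wipeT [0.328 0.377 0.02 ] [0.328 0.377 0.023]
glasses1 [ 0.334 -0.032  0.02 ] [0.379 0.139 1.155]
glasses2 [ 0.363 -0.157  0.02 ] [ 0.363 -0.161  0.004]
edge [0.761 0.142 0.02 ] [ 1.076  0.144 -0.917]
ball [0.6   0.447 0.02 ] [0.578 0.416 0.134]
```

View pics/top0c.png

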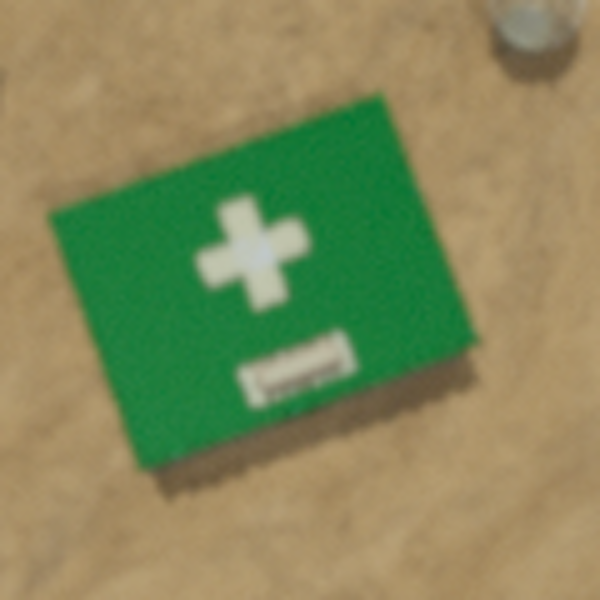

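The lid centre is about (0.549, 0.136) with yaw 22°, and the grip is near (0.503, 0.117), which agrees with the depth reading. I'll move above the grip now.

Call:
arm_command(targets=[{"xyz":[-3.1,-2.65,0],"angular":[0,0,0],"hand":5},{"xyz":[-3.1,-2.65,0],"angular":[0,0,0],"hand":5},{"xyz":[-3.1,-2.65,0],"angular":[0,0,0],"hand":5},{"xyz":[-3.1,-2.65,0],"angular":[0,0,0],"hand":5},{"xyz":[-3.1,-2.65,0],"angular":[0,0,0],"hand":5},{"xyz":[-3.1,-2.65,0],"angular":[0,0,0],"hand":5},{"xyz":[-3.1,-2.65,0],"angular":[0,0,0],"hand":5},{"xyz":[-3.1,-2.65,0],"angular":[0,0,0],"hand":5}])

```text
time_s: 0.77
position: [0.378, 0.3309, 0.2224]
tool_rot: [-0.52, -3.098, 0.0]
ft_force: [1.8, 0.3, -0.5]
width: 0.0513
finger_force: 0.0
```

```bash
cat >> h.py <<'E'
def delta(xyz,yaw_deg,tilt=0):
    """total tool-frame shift (cm) and turn to reach a downward pose whose tool y has azimuth yaw_deg"""
    s=robot.read_state();A=R.from_rotvec(s['tool_rot']);a=np.radians(yaw_deg)
    y=np.array([np.cos(a),np.sin(a),0]);z=np.array([0,0,-1.]);M=np.c_[np.cross(y,z),y,z]
    print('t',round(s['time_s'],2),'pos',np.round(s['position'],4),'ydir',np.round(A.as_matrix()[:,1],3),'F',np.round(s['ft_force'],1),'w',round(float(s['width']),4),'ff',round(float(s['finger_force']),1),'q',np.round(s['joint_pos'],2))
    print('shift cm',np.round(A.inv().apply(np.array(xyz)-s['position'])*100,2),'turn',np.round((A.inv()*R.from_matrix(M)).as_rotvec(),3))
E
python3 -c "
from h import *
delta([.503,.117,.2],21.9)"
```

```text
t 0.77 pos [0.378  0.3309 0.2224] ydir [ 0.327  0.945 -0.   ] F [ 1.8  0.3 -0.5] w 0.0513 ff 0.0 q [-1.03  0.03  0.22  1.83 -0.01  1.29  0.44]
shift cm [-18.81 -16.13   2.23] turn [-0.    -0.     0.856]
```

Call:
arm_command(targets=[{"xyz":[-3.13,-2.69,0],"angular":[0,0,0],"hand":5},{"xyz":[-3.13,-2.69,0],"angular":[0,0,0],"hand":5},{"xyz":[-3.13,-2.69,0],"angular":[0,0,0],"hand":5},{"xyz":[-3.13,-2.69,0],"angular":[0,0,0],"hand":5},{"xyz":[-3.13,-2.69,0],"angular":[0,0,0],"hand":5},{"xyz":[-3.16,-2.68,2.2],"angular":[0,0,0],"hand":5},{"xyz":[0,0,0],"angular":[0,0,0.12],"hand":4},{"xyz":[0,0,0],"angular":[0,0,0.12],"hand":4}])

```text
time_s: 1.43
position: [0.5004, 0.1199, 0.2019]
tool_rot: [-0.901, -3.008, 0.003]
ft_force: [-0.7, 0.2, -0.1]
width: 0.0435
finger_force: 0.0
```

Call:
arm_command(targets=[{"xyz":[0,0,0],"angular":[0,0,0.124],"hand":4},{"xyz":[0,0,0],"angular":[0,0,0.124],"hand":4},{"xyz":[0,0,0],"angular":[0,0,0.124],"hand":4},{"xyz":[0,0,0],"angular":[0,0,0.124],"hand":4},{"xyz":[0,0,0],"angular":[0,0,0.12],"hand":4},{"xyz":[0,0,3],"angular":[0,0,0],"hand":4},{"xyz":[0,0,3],"angular":[0,0,0],"hand":4},{"xyz":[0,0,0],"angular":[0,0,0],"hand":4}])

```text
time_s: 2.1
position: [0.4969, 0.1221, 0.1382]
tool_rot: [-1.757, -2.6, 0.01]
ft_force: [-1.6, -0.3, -0.8]
width: 0.04
finger_force: 0.0
```

```bash
python3 -c "
from h import *
delta([.503,.117,.094],21.9)
p,d=grab_frame('top');cv2.imwrite('pics/t1.png',cv2.resize(p[150:270,270:390],None,fx=5,fy=5,interpolation=cv2.INTER_CUBIC))"
```

```text
t 2.1 pos [0.4969 0.1221 0.1382] ydir [ 0.928  0.373 -0.008] F [-1.6 -0.3 -0.8] w 0.04 ff 0.0 q [-0.79  0.12  0.5   1.92 -0.06  1.12  0.12]
shift cm [-0.69  0.41  4.41] turn [-0.008  0.001  0.   ]
```

View pics/t1.png

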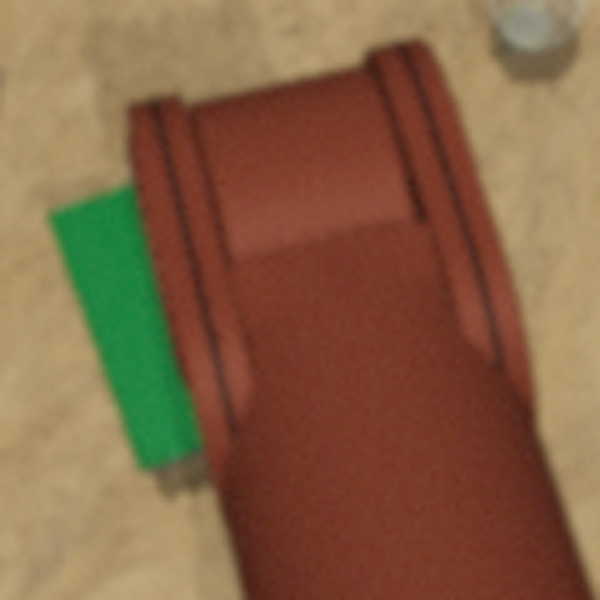

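The arm hides the grip in the top view, but the lid's visible edges have not moved. With 14 mm of finger clearance each side, I'll descend and pinch.

Call:
arm_command(targets=[{"xyz":[-0.7,0.4,2.2],"angular":[0,0,0],"hand":4},{"xyz":[0,0,1.6],"angular":[0,0,0],"hand":4},{"xyz":[0,0,0.4],"angular":[0,0,0],"hand":4},{"xyz":[0,0,0],"angular":[0,0,0],"hand":4},{"xyz":[0,0,0],"angular":[0,0,0],"hand":1.6},{"xyz":[0,0,0],"angular":[0,0,0],"hand":0.8},{"xyz":[0,0,0],"angular":[0,0,0],"hand":0.8},{"xyz":[0,0,0],"angular":[0,0,0],"hand":0.8}], grip_force=30)

```text
time_s: 2.82
position: [0.507, 0.1183, 0.1019]
tool_rot: [1.759, 2.602, 0.002]
ft_force: [0.2, 0.7, 0.1]
width: 0.0209
finger_force: 0.0
```

Call:
arm_command(targets=[{"xyz":[0,0,0],"angular":[0,0,0],"hand":0.6},{"xyz":[0,0,0],"angular":[0,0,0],"hand":0.6},{"xyz":[0,0,0],"angular":[0,0,0],"hand":0.6}])

```text
time_s: 3.07
position: [0.5062, 0.1179, 0.1014]
tool_rot: [-1.759, -2.602, 0.001]
ft_force: [-3.8, -1.2, 5.8]
width: 0.0116
finger_force: 30.0
```

```bash
python3 -c "
from h import *
delta([.503,.117,.096],21.9)"
```

```text
t 3.07 pos [0.5062 0.1179 0.1014] ydir [ 0.928  0.373 -0.001] F [-3.8 -1.2  5.8] w 0.0116 ff 30.0 q [-0.77  0.18  0.5   1.95 -0.1   1.04  0.16]
shift cm [ 0.04 -0.33  0.54] turn [-0.001 -0.    -0.   ]
```

Call:
arm_command(targets=[{"xyz":[0,0.07,-0.59],"angular":[0.05,0,0],"hand":0.6},{"xyz":[0,0.07,-0.59],"angular":[0.05,0,0],"hand":0.6},{"xyz":[0,0.07,-0.59],"angular":[0.05,0,0],"hand":0.6},{"xyz":[0,0.07,-0.59],"angular":[0.05,0,0],"hand":0.6},{"xyz":[0,0.07,-0.59],"angular":[0.05,0,0],"hand":0.6},{"xyz":[0,0,0],"angular":[0,0,0],"hand":0.6},{"xyz":[0,0,0],"angular":[0,0,0],"hand":0.6}], grip_force=40)

```text
time_s: 3.65
position: [0.5124, 0.1205, 0.1292]
tool_rot: [-1.672, -2.474, 0.311]
ft_force: [-0.2, 0.6, -1.2]
width: 0.0116
finger_force: 40.0
```

```bash
python3 -c "
from h import *
delta([.506,.118,.101],21.9)
p,d=grab_frame('scene');cv2.imwrite('pics/s1.png',cv2.resize(p[140:260,260:400],None,fx=5,fy=5,interpolation=cv2.INTER_CUBIC))"
```

```text
t 3.65 pos [0.5124 0.1205 0.1292] ydir [ 0.899  0.361 -0.248] F [-0.2  0.6 -1.2] w 0.0116 ff 40.0 q [-0.73  0.37  0.5   1.7  -0.14  1.37  0.2 ]
shift cm [0.01 0.03 2.91] turn [-0.25  0.   -0.  ]
```

View pics/s1.png

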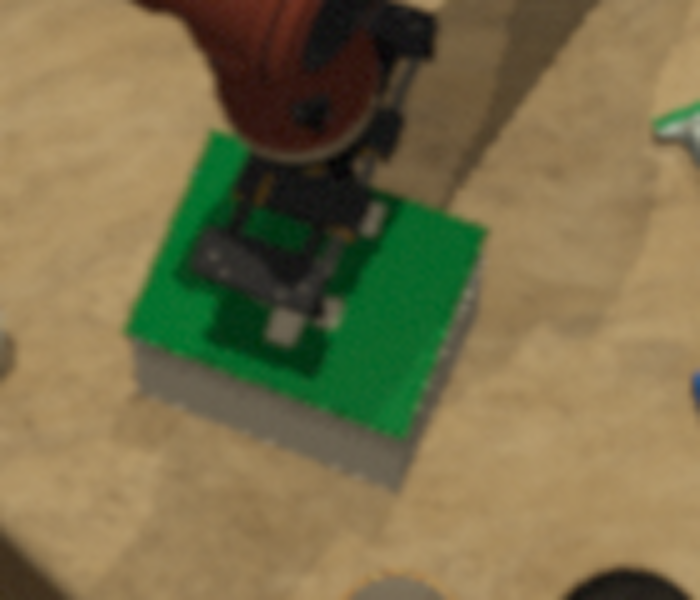

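The picture shows the lid held by its grip. Its front edge (upper right, about (350,185) in the crop) is raised and its back edge is at the rim. I'll check the angle from depth.

Run:
```python
from h import *
p,d=grab_frame('scene')
hsv=cv2.cvtColor(p,cv2.COLOR_BGR2HSV);m=cv2.inRange(hsv,(60,150,50),(90,255,255))
P=np.array([at_d('scene',u,v,d[v,u]) for v in range(155,235) for u in range(280,365) if m[v,u] and d[v,u]>0])
P=P[(P[:,2]>.07)&(P[:,2]<.16)]
for _ in range(4):
    c,*_=np.linalg.lstsq(np.c_[P[:,:2],np.ones(len(P))],P[:,2],rcond=None);r=P[:,2]-np.c_[P[:,:2],np.ones(len(P))]@c;P=P[abs(r)<.006]
e=np.array([.928,.373]);back=np.array([.549,.136])+.068*e
print(len(P),c,'tilt',np.arctan(np.hypot(*c[:2])),'top z at rear',c[:2]@back+c[2],'P bounds',P.min(0),P.max(0))
```

```text
1596 [-0.22762154 -0.0917534   0.24661967] tilt 0.24066205620815964 top z at rear 0.09248592164277236 P bounds [0.46128446 0.03518533 0.08597961] [0.64596665 0.24650877 0.12782123]
```

Call:
arm_command(targets=[{"xyz":[0,-0.5,-1.94],"angular":[0,0,0],"hand":0.6},{"xyz":[0,-0.75,-2.9],"angular":[0,0,0],"hand":0.6},{"xyz":[0,-0.75,-2.9],"angular":[0,0,0],"hand":0.6},{"xyz":[0,-0.75,-2.9],"angular":[0,0,0],"hand":0.6},{"xyz":[0,0,0],"angular":[-0.0625,0,0],"hand":0.6},{"xyz":[0,0,0],"angular":[-0.0625,0,0],"hand":0.6},{"xyz":[0,0,0],"angular":[-0.0625,0,0],"hand":0.6},{"xyz":[0,0,0],"angular":[-0.0625,0,0],"hand":0.6}])

```text
time_s: 4.42
position: [0.5121, 0.1201, 0.24]
tool_rot: [1.759, 2.601, 0.008]
ft_force: [0.9, 0.3, -0.6]
width: 0.0114
finger_force: 40.0
```

```bash
python3 -c "
from h import *
delta([.455,-.09,.22],0)"
```

```text
t 4.42 pos [0.5121 0.1201 0.24  ] ydir [0.928 0.372 0.005] F [ 0.9  0.3 -0.6] w 0.0114 ff 40.0 q [-0.8   0.06  0.51  1.77 -0.03  1.32  0.1 ]
shift cm [-17.38 -13.13   1.91] turn [ 0.005 -0.002  0.382]
```

Call:
arm_command(targets=[{"xyz":[-1.9,-1.4,0],"angular":[0,0,0],"hand":0.6},{"xyz":[-2.6,-2.0,0],"angular":[0,0,0],"hand":0.6},{"xyz":[-2.6,-2.0,0],"angular":[0,0,0],"hand":0.6},{"xyz":[-2.6,-2.0,0],"angular":[0,0,0],"hand":0.6},{"xyz":[-2.6,-2.0,0],"angular":[0,0,0],"hand":0.6},{"xyz":[-2.6,-2.0,0],"angular":[0,0,0],"hand":0.6},{"xyz":[-1.5,-1.0,0],"angular":[0,0,0],"hand":0.6},{"xyz":[-1.0,-0.7,0],"angular":[0,0,0],"hand":0.6}])

```text
time_s: 5.08
position: [0.4543, -0.0925, 0.2397]
tool_rot: [1.763, 2.6, 0.004]
ft_force: [1.1, 0.7, -1.3]
width: 0.012
finger_force: 40.0
```

Call:
arm_command(targets=[{"xyz":[0,0,0],"angular":[0,0,0.08],"hand":0.6},{"xyz":[0,0,0],"angular":[0,0,0.1],"hand":0.6},{"xyz":[0,0,0],"angular":[0,0,0.1],"hand":0.6},{"xyz":[0,0,0],"angular":[0,0,0.1],"hand":0.6},{"xyz":[0,0,0],"angular":[0,0,0],"hand":0.6}])

```text
time_s: 5.5
position: [0.4554, -0.0894, 0.2396]
tool_rot: [2.224, 2.219, 0.002]
ft_force: [-0.4, -0.4, -1.3]
width: 0.0112
finger_force: 40.0
```

```bash
python3 - <<'E'
from h import *
delta([.455,-.09,.022],0)
for n in('scene','top'):
    p,d=grab_frame(n)
    hsv=cv2.cvtColor(p,cv2.COLOR_BGR2HSV);m=cv2.inRange(hsv,(60,150,50),(90,255,255))
    vs,us=np.nonzero(m);P=np.array([at_d(n,u,v,d[v,u]) for u,v in zip(us,vs) if d[v,u]>0])
    P=P[(P[:,2]>.1)&(P[:,2]<.3)&(P[:,0]>.3)&(P[:,1]<.15)]
    if len(P)<50: print(n,len(P));continue
    for _ in range(4):
        c,*_=np.linalg.lstsq(np.c_[P[:,:2],np.ones(len(P))],P[:,2],rcond=None);r=P[:,2]-np.c_[P[:,:2],np.ones(len(P))]@c;P=P[abs(r)<.006]
    print(n,len(P),c,P.min(0),P.max(0))
    if n=='top':cv2.imwrite('pics/t2.png',p[100:340,200:520])
    else: cv2.imwrite('pics/s2.png',p[60:300,160:480]);np.save('box.npy',np.dstack([p,p]));cv2.imwrite('s2full.png',p);np.save('s2d.npy',d)
E
cd pics; python3 -c "
import cv2;a=cv2.imread('t2.png');b=cv2.imread('s2.png');cv2.imwrite('c2.png',cv2.hconcat([a,b]))"
```

```text
t 5.5 pos [ 0.4554 -0.0894  0.2396] ydir [ 1.    -0.002  0.001] F [-0.4 -0.4 -1.3] w 0.0112 ff 40.0 q [-0.6  -0.11  0.66  1.9   0.07  1.33  0.04]
shift cm [-0.08 -0.06 21.76] turn [ 0.001 -0.001 -0.002]
scene 891 [ 0.0236579  -0.09534755  0.21333903] [ 0.43591653 -0.66244863  0.22372901] [0.79384854 0.00316174 0.29901292]Traceback (most recent call last):
  File "<stdin>", line 6, in <module>
  File "h.py", line 14, in at_d
    o,d=ray(name,u,v);return o+d*dep
        ~~~^^^^^^^^^^
  File "h.py", line 9, in ray
    c=get_calibration(name);T=np.linalg.inv(np.array(c['camera_from_world']))
ValueError: time passes only in moves, steps and waits
[ WARN:0@0.006] global loadsave.cpp:275 findDecoder imread_('t2.png'): can't open/read file: check file path/integrity
Traceback (most recent call last):
cv2.error: OpenCV(4.12.0) /io/opencv/modules/core/src/matrix_operations.cpp:64: error: (-215:Assertion failed) src[i].dims <= 2 && src[i].rows == src[0].rows && src[i].type() == src[0].type() in function 'hconcat'
```

```bash
sed -i 's/^def und/_C={}\ndef cal(n):\n    if n not in _C: _C[n]=get_calibration(n)\n    return _C[n]\ndef und/; s/    c=get_calibration(name);/    c=cal(name);/' h.py
python3 - <<'E'
from h import *
p=cv2.imread('s2full.png');d=np.load('s2d.npy')
hsv=cv2.cvtColor(p,cv2.COLOR_BGR2HSV);m=cv2.inRange(hsv,(60,150,50),(90,255,255))
vs,us=np.nonzero(m);P=np.array([at_d('scene',u,v,d[v,u]) for u,v in zip(us,vs) if d[v,u]>0])
P=P[(P[:,2]>.19)&(P[:,2]<.27)&(P[:,0]>.4)&(P[:,0]<.63)&(P[:,1]<.03)&(P[:,1]>-.22)]
for _ in range(4):
    c,*_=np.linalg.lstsq(np.c_[P[:,:2],np.ones(len(P))],P[:,2],rcond=None);r=P[:,2]-np.c_[P[:,:2],np.ones(len(P))]@c;P=P[abs(r)<.006]
print(len(P),c,P.min(0),P.max(0))
# inside of box
p2,_=grab_frame('top');cv2.imwrite('pics/c2.png',cv2.hconcat([cv2.resize(p[140:260,260:420],None,fx=2.5,fy=2.5),cv2.resize(p2[130:250,260:420],None,fx=2.5,fy=2.5)]))
E
```

```text
1386 [ 0.00357389 -0.00034518  0.22861807] [ 0.43591653 -0.17601527  0.2245461 ] [0.57613619 0.00471291 0.23642929]
```

View pics/c2.png

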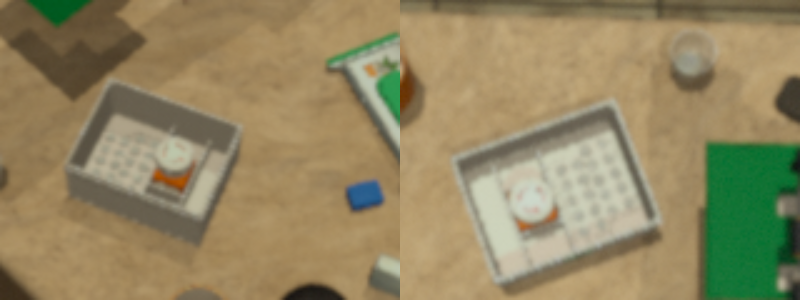

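The lid is level at about 0.23 m. The left picture shows the cap at full-frame scene pixel (330,202), and the right one at top pixel (312,209.6). I'll lower the lid now.

Call:
arm_command(targets=[{"xyz":[-0.5,0,2],"angular":[0,0,0],"hand":0.6},{"xyz":[-0.5,0,3.6],"angular":[0,0,0],"hand":0.6},{"xyz":[0,0,3.6],"angular":[0,0,0],"hand":0.6},{"xyz":[0,0,3.6],"angular":[0,0,0],"hand":0.6},{"xyz":[0,0,3.6],"angular":[0,0,0],"hand":0.6},{"xyz":[0,0,2.5],"angular":[0,0,0],"hand":0.6},{"xyz":[0,0,1.5],"angular":[0,0,0],"hand":0.6},{"xyz":[0,0,0.8],"angular":[0,0,0],"hand":0.6}])

```text
time_s: 6.32
position: [0.4541, -0.0998, 0.0257]
tool_rot: [-2.215, -2.226, 0.004]
ft_force: [-0.1, 1.2, -1.9]
width: 0.0116
finger_force: 40.0
```

Call:
arm_command(targets=[{"xyz":[0,0,0.4],"angular":[0,0,0],"hand":0.6},{"xyz":[0,0,0.3],"angular":[0,0,0],"hand":0.6},{"xyz":[0,0,0],"angular":[0,0,0],"hand":0.6}])

```text
time_s: 6.57
position: [0.456, -0.1, 0.0213]
tool_rot: [2.218, 2.224, 0.001]
ft_force: [-0.8, -0.0, -0.5]
width: 0.0113
finger_force: 40.0
```

```bash
python3 -c "
from h import *
delta([.455,-.1,.0185],0)
print('cap',at_z('top',312,209.6,.084),at_z('scene',330,202,.084))"
```

```text
t 6.57 pos [ 0.456  -0.1     0.0213] ydir [1.    0.003 0.001] F [-0.8 -0.  -0.5] w 0.0113 ff 40.0 q [-0.52  0.21  0.71  2.14 -0.18  0.85  0.3 ]
shift cm [-0.   -0.1   0.28] turn [ 0.001 -0.     0.003]
cap [0.53925778 0.16134125 0.084     ] [0.54101789 0.16625535 0.084     ]
```

Call:
arm_command(targets=[{"xyz":[0,0,0.2],"angular":[0,0,0],"hand":0.6},{"xyz":[0,0,0.15],"angular":[0,0,0],"hand":0.6},{"xyz":[0,0,0],"angular":[0,0,0],"hand":0.6}])

```text
time_s: 6.82
position: [0.4565, -0.1, 0.0193]
tool_rot: [2.219, 2.224, 0.003]
ft_force: [-7.5, 1.3, 21.5]
width: 0.0118
finger_force: 40.0
```

Call:
arm_command(targets=[{"xyz":[0,0,0],"angular":[0,0,0],"hand":1.8},{"xyz":[0,0,0],"angular":[0,0,0],"hand":3},{"xyz":[0,0,0],"angular":[0,0,0],"hand":4},{"xyz":[0,0,-0.5],"angular":[0,0,0],"hand":4},{"xyz":[0,0,-2],"angular":[0,0,0],"hand":4},{"xyz":[0,0,-3],"angular":[0,0,0],"hand":4},{"xyz":[0,0,-3.5],"angular":[0,0,0],"hand":4},{"xyz":[0,0,-3.5],"angular":[0,0,0],"hand":5}])

```text
time_s: 7.48
position: [0.4549, -0.1005, 0.1439]
tool_rot: [2.22, 2.223, -0.002]
ft_force: [0.7, 1.5, 0.5]
width: 0.0417
finger_force: 0.0
```

Run:
```python
from h import *
delta([.539,.161,.2],-15)
p,d=grab_frame('scene')
hsv=cv2.cvtColor(p,cv2.COLOR_BGR2HSV);m=cv2.inRange(hsv,(60,150,50),(90,255,255))
vs,us=np.nonzero(m);P=np.array([at_d('scene',u,v,d[v,u]) for u,v in zip(us,vs) if d[v,u]>0])
P=P[(P[:,2]>-.02)&(P[:,2]<.1)&(P[:,0]>.4)&(P[:,0]<.63)&(P[:,1]<.03)&(P[:,1]>-.23)]
for _ in range(4):
    c,*_=np.linalg.lstsq(np.c_[P[:,:2],np.ones(len(P))],P[:,2],rcond=None);r=P[:,2]-np.c_[P[:,:2],np.ones(len(P))]@c;P=P[abs(r)<.006]
print(len(P),c,np.median(P[:,2]),P.min(0),P.max(0))
```

```text
t 7.48 pos [ 0.4549 -0.1005  0.1439] ydir [ 1.     0.001 -0.001] F [0.7 1.5 0.5] w 0.0417 ff 0.0 q [-0.6  -0.01  0.73  2.03  0.01  1.12  0.13]
shift cm [26.14  8.44 -5.64] turn [-0.001  0.001  0.263]
1295 [0.00182194 0.00081647 0.00921087] 0.010021659893880708 [ 0.43874298 -0.18943429  0.00410938] [ 0.57655681 -0.00527236  0.016008  ]
```

Call:
arm_command(targets=[{"xyz":[2,0.6,-1.5],"angular":[0,0,0],"hand":6.8},{"xyz":[3.5,1.2,-1],"angular":[0,0,0],"hand":6.8},{"xyz":[3.7,1.2,0],"angular":[0,0,0],"hand":6.8},{"xyz":[3.7,1.2,0],"angular":[0,0,0],"hand":6.8},{"xyz":[3.7,1.2,0],"angular":[0,0,0],"hand":6.8},{"xyz":[3.7,1.2,0],"angular":[0,0,0],"hand":6.8},{"xyz":[3.6,1.2,0],"angular":[0,0,0],"hand":6.8},{"xyz":[2.3,0.7,0],"angular":[0,0,0],"hand":6.8}])

```text
time_s: 8.2
position: [0.5403, 0.1667, 0.1675]
tool_rot: [-2.215, -2.227, -0.001]
ft_force: [0.6, 0.4, 0.2]
width: 0.0677
finger_force: 0.0
```

Call:
arm_command(targets=[{"xyz":[0,0,0],"angular":[0,0,0.09],"hand":6.8},{"xyz":[0,0,0],"angular":[0,0,0.09],"hand":6.8},{"xyz":[0,0,0],"angular":[0,0,0.08],"hand":6.8},{"xyz":[0,0,0],"angular":[0,0,0],"hand":6.8}])

```text
time_s: 8.53
position: [0.54, 0.1622, 0.1676]
tool_rot: [2.492, 1.912, -0.0]
ft_force: [0.4, -0.1, 0.7]
width: 0.0683
finger_force: 0.0
```

Run:
```python
from h import *
delta([.540,.162,.0635],-15)
p,d=grab_frame('scene')
cv2.imwrite('pics/s3.png',cv2.resize(p[150:250,275:375],None,fx=5,fy=5,interpolation=cv2.INTER_CUBIC))
```

```text
t 8.53 pos [0.54   0.1622 0.1676] ydir [ 0.966 -0.259  0.   ] F [ 0.4 -0.1  0.7] w 0.0683 ff 0.0 q [-0.86  0.21  0.56  1.78 -0.12  1.19 -0.53]
shift cm [-1.000e-02 -0.000e+00  1.041e+01] turn [0. 0. 0.]
```

View pics/s3.png

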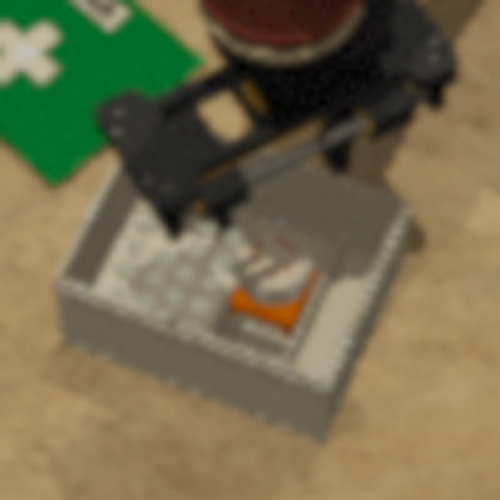

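The cap is under the open gripper at crop (277,268), and the lid lies flat at upper left. I'll descend around the cap.

Call:
arm_command(targets=[{"xyz":[0,0,2.5],"angular":[0,0,0],"hand":6.8},{"xyz":[0,0,3],"angular":[0,0,0],"hand":6.8},{"xyz":[0,0,2],"angular":[0,0,0],"hand":6.8},{"xyz":[0,0,1.5],"angular":[0,0,0],"hand":6.8},{"xyz":[0,0,1],"angular":[0,0,0],"hand":6.8},{"xyz":[0,0,0.4],"angular":[0,0,0],"hand":6.8},{"xyz":[0,0,0],"angular":[0,0,0],"hand":6.8},{"xyz":[0,0,0],"angular":[0,0,0],"hand":6.8}])

```text
time_s: 9.25
position: [0.5405, 0.1622, 0.0641]
tool_rot: [2.488, 1.918, 0.001]
ft_force: [0.4, 0.2, 1.3]
width: 0.0681
finger_force: 0.0
```

Call:
arm_command(targets=[{"xyz":[0,0,0],"angular":[0,0,0],"hand":5.2},{"xyz":[0,0,0],"angular":[0,0,0],"hand":4.8},{"xyz":[0,0,0],"angular":[0,0,0],"hand":4.4},{"xyz":[0,0,0],"angular":[0,0,0],"hand":4},{"xyz":[0,0,0],"angular":[0,0,0],"hand":4},{"xyz":[0,0,0],"angular":[0,0,0],"hand":4},{"xyz":[0,0,0],"angular":[0,0,0],"hand":4}], grip_force=35)

```text
time_s: 9.83
position: [0.5402, 0.1622, 0.0637]
tool_rot: [2.489, 1.917, 0.001]
ft_force: [-0.2, -0.6, 3.3]
width: 0.0445
finger_force: 35.0
```

```bash
python3 -c "
from h import *
delta([.540,.162,.0570],-15)"
```

```text
t 9.83 pos [0.5402 0.1622 0.0637] ydir [ 0.967 -0.255  0.   ] F [-0.2 -0.6  3.3] w 0.0445 ff 35.0 q [-0.82  0.33  0.53  1.88 -0.2   0.99 -0.46]
shift cm [-0.03 -0.01  0.67] turn [ 0.    -0.     0.004]
```

Call:
arm_command(targets=[{"xyz":[0,0,0],"angular":[0,0,0],"hand":3.8},{"xyz":[0,0,0.2],"angular":[0,0,0],"hand":3.8},{"xyz":[0,0,0.2],"angular":[0,0,0],"hand":3.8},{"xyz":[0,0,0.15],"angular":[0,0,0],"hand":3.8},{"xyz":[0,0,0.1],"angular":[0,0,0],"hand":3.8},{"xyz":[0,0,0],"angular":[0,0,0],"hand":3.8}], grip_force=50)

```text
time_s: 10.33
position: [0.5402, 0.1623, 0.0573]
tool_rot: [-2.489, -1.917, -0.001]
ft_force: [-3.7, -0.7, 11.2]
width: 0.0442
finger_force: 50.0
```

```bash
python3 -c "
from h import *
delta([.540,.162,.0570],-15)"
```

```text
t 10.33 pos [0.5402 0.1623 0.0573] ydir [ 0.967 -0.255  0.   ] F [-3.7 -0.7 11.2] w 0.0442 ff 50.0 q [-0.82  0.34  0.53  1.88 -0.2   0.98 -0.46]
shift cm [-0.03 -0.02  0.03] turn [ 0.    -0.001  0.004]
```

Call:
arm_command(targets=[{"xyz":[0,0,0.1],"angular":[0,0,0],"hand":3.8},{"xyz":[0,0,0],"angular":[0,0,0],"hand":3.8},{"xyz":[0,0,0],"angular":[0,0,-0.08],"hand":3.8},{"xyz":[0,0,0],"angular":[0,0,-0.1],"hand":3.8},{"xyz":[0,0,0],"angular":[0,0,-0.1],"hand":3.8},{"xyz":[0,0,0],"angular":[0,0,-0.1],"hand":3.8},{"xyz":[0,0,0],"angular":[0,0,-0.1],"hand":3.8},{"xyz":[0,0,0],"angular":[0,0,-0.1],"hand":3.8}])

```text
time_s: 11.0
position: [0.5412, 0.1626, 0.057]
tool_rot: [1.83, 2.552, 0.004]
ft_force: [-1.2, -0.5, 10.6]
width: 0.0444
finger_force: 50.0
```

```bash
python3 -c "
from h import *
delta([.540,.162,.0570],60)
print(robot.read_state()['wrist_torque'])"
```

```text
t 11.0 pos [0.5412 0.1626 0.057 ] ydir [0.947 0.321 0.003] F [-1.2 -0.5 10.6] w 0.0444 ff 50.0 q [-0.73  0.32  0.42  1.88 -0.16  0.97  0.09]
shift cm [-0.01 -0.13  0.  ] turn [ 0.003  0.001 -0.721]
[-0.09622572  0.19982034 -0.08551573]
```

Call:
arm_command(targets=[{"xyz":[0,0,0],"angular":[0,0,-0.1],"hand":3.8},{"xyz":[0,0,0],"angular":[0,0,-0.1],"hand":3.8},{"xyz":[0,0,0],"angular":[0,0,-0.1],"hand":3.8},{"xyz":[0,0,0],"angular":[0,0,-0.1],"hand":3.8},{"xyz":[0,0,0],"angular":[0,0,-0.1],"hand":3.8},{"xyz":[0,0,0],"angular":[0,0,-0.1],"hand":3.8},{"xyz":[0,0,0],"angular":[0,0,-0.1],"hand":3.8},{"xyz":[0,0,0],"angular":[0,0,-0.06],"hand":3.8}])

```text
time_s: 11.67
position: [0.5413, 0.1625, 0.0571]
tool_rot: [0.752, 3.048, 0.003]
ft_force: [-0.3, 0.3, 11.4]
width: 0.0444
finger_force: 50.0
```

```bash
python3 -c "
from h import *
delta([.540,.162,.0570],60)
print(robot.read_state()['wrist_torque'])"
```

```text
t 11.67 pos [0.5413 0.1625 0.0571] ydir [0.465 0.885 0.002] F [-0.3  0.3 11.4] w 0.0444 ff 50.0 q [-0.62  0.31  0.29  1.87 -0.11  0.97  0.81]
shift cm [ 0.09 -0.11  0.01] turn [0.002 0.002 0.04 ]
[-0.01030953  0.1112149   0.00058308]
```

Call:
arm_command(targets=[{"xyz":[0,0,0],"angular":[0,0,0],"hand":3.8},{"xyz":[0,0,-0.4],"angular":[0,0,0],"hand":3.8},{"xyz":[0,0,-0.4],"angular":[0,0,0],"hand":3.8},{"xyz":[0,0,-0.4],"angular":[0,0,0],"hand":3.8},{"xyz":[0,0,-0.4],"angular":[0,0,0],"hand":3.8},{"xyz":[0,0,-0.4],"angular":[0,0,0],"hand":3.8},{"xyz":[0,0,0],"angular":[0,0,0],"hand":3.8}])

```text
time_s: 12.25
position: [0.54, 0.1621, 0.0763]
tool_rot: [0.76, 3.048, 0.0]
ft_force: [0.6, -0.4, -1.4]
width: 0.0447
finger_force: 50.0
```

Run:
```python
from h import *
delta([.540,.162,.1550],60)
p,d=grab_frame('scene')
cv2.imwrite('pics/s4.png',cv2.resize(p[150:250,275:375],None,fx=5,fy=5,interpolation=cv2.INTER_CUBIC))
```

```text
t 12.25 pos [0.54   0.1621 0.0763] ydir [0.47  0.883 0.   ] F [ 0.6 -0.4 -1.4] w 0.0447 ff 50.0 q [-0.63  0.29  0.3   1.86 -0.1   1.01  0.79]
shift cm [-0.01 -0.01 -7.87] turn [0.    0.    0.035]
```

View pics/s4.png

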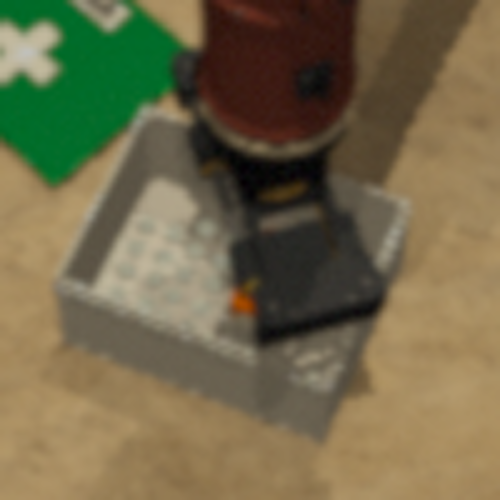

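The gripper hides the cap. An amber shoulder patch shows at crop (243,300), almost where it was before. I'll check its height.

Run:
```python
from h import *
def amber(p,d):
    hsv=cv2.cvtColor(p,cv2.COLOR_BGR2HSV);m=cv2.inRange(hsv,(5,170,120),(20,255,255))
    return [(u,v,*at_d('scene',u,v,d[v,u]).round(3)) for v in range(195,225) for u in range(315,345) if m[v,u]]
p,d=grab_frame('scene');A=amber(p,d);print('now',A[::max(1,len(A)//12)])
B=amber(cv2.imread('s2full.png'),np.load('s2d.npy'));print('before',B[::max(1,len(B)//12)])
print(robot.read_state()['ft_force'])
```

```text
now [(322, 208, np.float64(0.597), np.float64(0.188), np.float64(0.149)), (322, 209, np.float64(0.562), np.float64(0.153), np.float64(0.049)), (323, 209, np.float64(0.598), np.float64(0.194), np.float64(0.152)), (322, 210, np.float64(0.565), np.float64(0.156), np.float64(0.05)), (323, 210, np.float64(0.562), np.float64(0.157), np.float64(0.047)), (324, 210, np.float64(0.562), np.float64(0.162), np.float64(0.053)), (322, 211, np.float64(0.567), np.float64(0.158), np.float64(0.048)), (323, 211, np.float64(0.565), np.float64(0.16), np.float64(0.048)), (324, 211, np.float64(0.564), np.float64(0.163), np.float64(0.051)), (323, 212, np.float64(0.564), np.float64(0.159), np.float64(0.039)), (324, 212, np.float64(0.565), np.float64(0.164), np.float64(0.046))]
before [(323, 208, np.float64(0.564), np.float64(0.159), np.float64(0.066)), (335, 209, np.float64(0.533), np.float64(0.181), np.float64(0.047)), (325, 210, np.float64(0.563), np.float64(0.167), np.float64(0.061)), (323, 211, np.float64(0.566), np.float64(0.161), np.float64(0.051)), (327, 211, np.float64(0.557), np.float64(0.17), np.float64(0.05)), (331, 211, np.float64(0.551), np.float64(0.181), np.float64(0.057)), (325, 212, np.float64(0.562), np.float64(0.165), np.float64(0.045)), (329, 212, np.float64(0.556), np.float64(0.177), np.float64(0.052)), (333, 212, np.float64(0.546), np.float64(0.185), np.float64(0.049)), (329, 213, np.float64(0.556), np.float64(0.177), np.float64(0.045)), (333, 213, np.float64(0.547), np.float64(0.186), np.float64(0.046)), (332, 214, np.float64(0.554), np.float64(0.188), np.float64(0.051))]
[-0.24359479 -0.40504908 -0.6965124 ]
```

The shoulder is still at 0.048 m, so the bottle is standing and the cap is free. I'll lift it straight up.

Call:
arm_command(targets=[{"xyz":[0,0,-0.8],"angular":[0,0,0],"hand":3.8},{"xyz":[0,0,-1.2],"angular":[0,0,0],"hand":3.8},{"xyz":[0,0,-1.5],"angular":[0,0,0],"hand":3.8},{"xyz":[0,0,-1.5],"angular":[0,0,0],"hand":3.8},{"xyz":[0,0,-1.2],"angular":[0,0,0],"hand":3.8},{"xyz":[0,0,-0.8],"angular":[0,0,0],"hand":3.8},{"xyz":[0,0,-0.4],"angular":[0,0,0],"hand":3.8},{"xyz":[0,0,0],"angular":[0,0,0],"hand":3.8}])

```text
time_s: 13.02
position: [0.5404, 0.1623, 0.1509]
tool_rot: [0.76, 3.047, 0.002]
ft_force: [0.7, -0.0, -0.0]
width: 0.0442
finger_force: 50.0
```

Call:
arm_command(targets=[{"xyz":[0,0,0],"angular":[0,0,0],"hand":3.8},{"xyz":[0,0,0],"angular":[0,0,0],"hand":3.8},{"xyz":[0,0,0],"angular":[0,0,0],"hand":3.8},{"xyz":[0,0,0],"angular":[0,0,0],"hand":3.8}])

```text
time_s: 13.35
position: [0.5396, 0.162, 0.1492]
tool_rot: [-0.76, -3.047, 0.001]
ft_force: [-0.2, -0.5, -0.0]
width: 0.0446
finger_force: 50.0
```

Run:
```python
from h import *
delta([.540,.162,.1500],60)
p,d=grab_frame('scene')
cv2.imwrite('pics/s5.png',cv2.resize(p[130:250,255:375],None,fx=5,fy=5,interpolation=cv2.INTER_CUBIC))
```

```text
t 13.35 pos [0.5396 0.162  0.1492] ydir [ 0.47   0.883 -0.001] F [-0.2 -0.5 -0. ] w 0.0446 ff 50.0 q [-0.64  0.21  0.31  1.79 -0.07  1.15  0.77]
shift cm [-0.03  0.02 -0.08] turn [-0.001 -0.001  0.035]
```

View pics/s5.png

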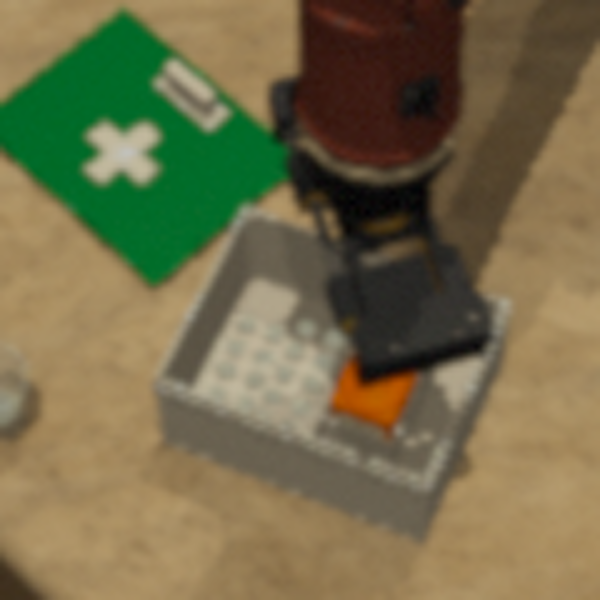

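The bottle (amber, about (375,390)) stands in its pocket. The cap is held above it (width 44.6 mm, 50 N), and the lid lies flat beside the box.

```bash
python3 -c "
from h import *
print(ticket.hand_in())"
```

```text
the job is handed in; nothing more can be done
None
```

I handed the job in at about 13.4 s of robot time: the lid lies flat beside the box, the bottle stands in its pocket, and the gripper holds the cap level and still about 7 cm above the mouth. No verdict came back.

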